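Knock the jammed stop out of the welding jig

TASK

The T-shaped aluminium stop is jammed in the slot of the welding jig: pick up the hardwood block from the rubber mat and, with the block only and not the gripper, knock the stop sideways along the slot until it is wholly clear of the lips, in the open bay. Lay the block back flat on the mat, then lift the stop out from under the overhead rail and set it, upright and without dropping it, in the steel tray. Do not disturb the spanner or the piece of angle iron lying in front of the jig.

Things in the scene. Friction and masses are not known exactly. Their poses are not given: they have to be found in the camera images.
- jig: Fixed steel jig, base plate 130 (x) x 260 (y) x 20 mm high; origin at the centre of its underside, x roughly away from the robot, y along its T-slot. Slot floor at z 20 mm. Slot 64 mm wide (x -32 to 32), y -115 to 105, between side walls 20 mm thick and end walls 10 mm thick, all up to z 37 mm.
- lips (a point): Middle of the top of the two lips that cover the slot's sides from jig y -5 to 105 mm, z 37 to 45 mm, leaving an opening 38 mm wide (jig x -19 to 19). Under them the stop's flange cannot be lifted. Axes as the jig's.
- bay (a point): Middle of the floor of the open bay, jig (0, -60, 20) mm: the part of the slot without lips, jig y -115 to -5 mm, where the stop lifts straight out. The stop is wholly clear of the lips when its origin is at jig y -45 to -75 mm.
- rail (a point): Middle of the underside of a fixed rail along jig y: jig x -15 to 30, z 240 to 262 mm, on 22 mm posts at jig y -190 and 190 (jig x -4 to 19). It leaves no room for a gripper pointing straight down on the stop: reach under it with the tool leaning back towards the robot by 30 to 45 degrees.
- shoe_tip (a point): Hidden spring shoe in the far (+x) slot wall, jig y 40 to 60 mm; presses the stop's flange against the near wall with about 9 to 10 N until the flange has passed it (stop's origin below about jig y 0). Until then pushing the stop along takes about 10 to 17 N, afterwards 2 to 3 N.
- tee: The jammed stop, a loose inverted T of plain aluminium, 0.3 to 0.5 kg: flange 60 (x) x 80 (y) x 14 mm high, on its middle a stem 30 (x) x 40 (y) mm up to 74 mm above the underside. Origin at the centre of the flange's underside. Starts under the lips at jig y 55 to 65, z 20 mm, axes parallel to the jig's; must go about 110 to 130 mm towards jig -y.
- block: Loose hardwood knocking block, 140 (x) x 40 (y) x 40 mm high, about 0.18 kg, lying flat on the rubber mat; origin at the centre of its underside, x along its length. Held by one half, its other half can strike the stem under the rail while the fingers stay clear of the stop.
- mat: Fixed black rubber mat on the bench, 220 (x) x 160 (y) x 4 mm thick; origin at the centre of its underside. It lies to the left or to the right of the jig, the tray on the other side.
- tray: Fixed open steel tray, outside 160 (x) x 170 (y) x 30 mm high, walls and floor 4 mm; origin at the centre of its underside. The stop fits in it at any yaw.
- spanner: open-ended spanner lying loose on the bench, 170 mm long; origin at the middle of its underside
- angle: loose offcut of angle iron, 50 x 90 mm, 35 mm high; origin at the middle of its underside
There are look-alikes about, which are no part of the job. What is meant by the tee is not purple, and is the smaller of those in its own colour. What is shaped like the tray but purple is not meant.

How it is judged (in metres and radians):
On the way, in this order (a step that is already met when the one before it is completed fails the run):
1. the block is lifted off the mat (height (world z) of block above 0.03 m), for 0.2 s.
2. the block pushes the stop along the slot (more than 3 N, the stop's origin past jig y +40 mm) (contact force between block and tee above 3 N and y of tee in the frame of jig below 0.04 m and z of tee in the frame of jig below 0.03 m).
3. the stop rests in the open bay, wholly clear of the lips (y of tee in the frame of jig between -0.085 and -0.045 m and z of tee in the frame of jig below 0.03 m and linear speed of tee below 0.03 m/s), for 0.2 s.
4. the block lies flat on the mat, let go (x of block in the frame of mat between -0.075 and 0.075 m and y of block in the frame of mat between -0.07 and 0.07 m and height (world z) of block below 0.02 m and angle between block's own z axis and vertical below 0.15 rad and contact force between the fingers and block below 0.1 N and linear speed of block below 0.03 m/s), for 0.2 s.
5. the stop is lifted out of the jig, its underside more than 60 mm above the bench (height (world z) of tee above 0.06 m), for 0.1 s.
At the end, for the whole second after the job is handed in: The stop stands upright (within 0.15 rad) on the tray's floor, its origin within 60 mm of the tray's middle in tray x and y; the block lies flat on the mat (within 0.15 rad), its origin within 75 mm (mat x) and 70 mm (mat y) of the mat's middle; both are let go and at rest (all of step 4 and x of tee in the frame of tray between -0.06 and 0.06 m and y of tee in the frame of tray between -0.06 and 0.06 m and height (world z) of tee below 0.015 m and angle between tee's own z axis and vertical below 0.15 rad and contact force between the fingers and tee below 0.1 N and linear speed of tee below 0.03 m/s); the robot touches nothing.
It fails at once if the gripper or arm touches the stop before it is clear of the lips (contact force between any of the fingers, the arm and tee above 1 N and (horizontal distance between tee and jig below 0.12 m and height (world z) of tee below 0.035 m and y of tee in the frame of jig above -0.043 m)).
It fails at once if the stop is dropped: let go with its underside more than 40 mm above the bench (height (world z) of tee above 0.04 m and contact force between the fingers and tee below 0.02 N).
It fails at once if the block is dropped: let go with its underside more than 45 mm above the bench (height (world z) of block above 0.045 m and contact force between the fingers and block below 0.02 N).
It fails at once if the spanner or the angle iron is moved more than 30 mm (distance of any of spanner, angle from where it was at the start of the episode above 0.03 m).
It also fails if it takes over 69 s, if anything falls off the work surface, if the arm or the gripper's body presses on something with over 40 N, if the wrist force passes 120 N, or if a joint passes its speed limit or range.

ROBOT

A 6-joint arm with a two-finger parallel gripper is mounted at the origin on the work surface. World frame = base frame: x ahead of the robot, y to its left, z up, the work surface at z = 0. Lengths are in m, angles in degrees, forces in N, time in s.
With the tool pointing down it reaches from about 0.3 to 0.75 m from the base axis. Payload 8.5 kg.
Tool frame: the origin (TCP) lies at the very end of the fingers, on their centre line; the grasp point (between the pads) lies 19 mm behind it; z points along the fingers, y is the line along which they close (so a half turn about z gives the same grasp; the last joint's range is limited). The gripper opens to 85 mm and grips with 20 to 120 N. Pads are 22 mm wide; open, the fingers measure 114 mm over their backs; the gripper's body (76 mm by 85 mm) begins 54 mm behind the grasp point. The pads swing forward as they close: fully open they stand 13 mm farther back than shut.
Start: joints at [-79.429, 21.807, 74.336, -0, 83.858, -12.336], TCP at [0.214, -0.507, 0.231] pointing down, gripper open.
Joint ranges: [-178.18, 178.18], [-50.72, 133.34], [12.68, 142.11], [-81.47, 261.47], [9.98, 163.14], [-165.26, 165.26]. Speed limits (degrees/s): [136.94, 136.94, 180, 180, 180, 180].

INTERFACE

Orientations are given as a 3x3 rotation matrix whose columns are the frame's x, y, z axes.
In Python, from rig import observe, cams, ticket gives the robot as it stands.
- The arm moves only by the tool move_arm, never from a script. Its arguments are lists of equal length, an entry for each row: "jaw": the finger opening in cm, from 0 to 8.54; "dp": the shift along the tool's x, y, z in cm, a list of three; "turn": the turn, a rotation vector about the tool's x, y, z in rad, a list of three. In form: {"jaw": [jaw, ...], "dp": [[tx, ty, tz], ...], "turn": [[wx, wy, wz], ...]}. A call has 1 to 12 rows; each row shifts and turns the commanded pose from where the row before left it, along the tool's axes as they then stand; what a row does not reach is not made up. A row lasts 1/12 s, in which the tool goes at most 41.7 mm and 7.16 degrees, less where a joint would pass 70% of its speed; a pose out of reach is approached as far as the arm can. A call is refused whole if a number of a shift passes 4.17 or a number of a turn 0.125, either way. A call with a gripper value outside its range is refused whole. The fingers move at their own pace and stop on an object; "force" is the grip in N (left out, the last holds). Time passes only in rows, so rows that do not move let the fingers close. It gives the time, the measured TCP pose, the force, the opening and the grip force at its end, in the units of the state.
- observe(): the state, without advancing time (a new reading comes with each control period).
- cams.get_image(name): name is "scene" or "top" or "wrist"; returns (picture, depth): 400x640x3 uint8, red, green, blue; 400x640 float32, m along the optical axis (not along the pixel's ray), 0 where there is no reading.
- cams.calibration(name): a dict with "vertical_fov" (degrees; the focal length in pixels is half the picture's height over the tangent of half this angle, whatever the lens; pixels are square), "cx", "cy" (the principal point, pixels), "k1" (the pictures are not rectified: a ray, as slopes to the right and down, at radius r is drawn at 1 + k1 r^2 times it, then the intrinsics apply), "view" (4x4, takes a point from world to camera coordinates); the wrist camera has in their place "tool_from_camera" (4x4, takes a point from camera to tool coordinates, whose origin is the TCP and whose axes are the flange's). Camera axes: x right, y up, looking along -z (the intrinsics and any distortion apply to the point x, -y, -z); pixel columns grow to the right and rows downward; lengths in m; the calibration is good to about 2 mm. A picture is of the moment at which its call begins: read the wrist's pose just before it. calibration takes no time and is no camera call.
- ticket.close_job(): hands the job in; it is judged then, once.
Trained networks look in the newest picture that a camera, given by its name, has taken for a name from the list of things; names that differ only in an ending like _2 or _b are one class to them, and where a whole thing is asked for, a point or a joint stands for the part that bears it (a point fixed in the world has none). Each returns a list of dicts, best first, with "p" (0 to 1); they miss things now and then, are a little off and sometimes report something else, mostly with a low value. They report only what shows in the picture. A call takes as long as a camera call. They do not tell look-alikes from the thing itself.
- cams.spot_in(camera, query): "box" ([centre column, centre row, width, height] as shares, 0 to 1, of the picture: columns of its width, rows of its height, round what is visible of it).
- cams.outline_of(camera, query): "mask" (400x640 bool, what is visible of it) and "box" ([centre column, centre row, width, height] as shares, 0 to 1, of the picture: columns of its width, rows of its height, round what is visible of it).
- cams.mark_of(camera, query): "location" ([column, row] as shares, 0 to 1, of the picture: columns of its width, rows of its height: a listed point, or the origin of a listed thing).
The state is a dict: "time_s": time; "q": joint angles; "qvel": joint speeds; "joint_efforts": joint torques, N m; "position": TCP position; "tool_rot": TCP orientation; "ft_force": force on the tool from outside, world axes, zero at the start; "wrist_torque": the same for the moment, N m; "grip_width": finger opening in m; "gripper_force": force on a finger pad.
Only numpy, scipy, OpenCV 4.12 (cv2) and the standard library are available. Lean on these libraries where they do the work, as an engineer would, in place of code of your own. Each camera call takes 0.05 s, during which the arm holds its last target. There are 200 camera calls.

## Working session

There is one attempt and no reset: what is moved stays moved. The work goes in short steps, Python scripts to look and compute and a tool call to move; the robot and the scene stay as the last step left them, time stands still between calls to the robot, and variables do not carry over. Pictures are saved under pics/ and viewed, at most 10 in all, crops included, and the job is handed in when it is done.

Besides the shell and the picture viewer there is one more tool, called after "Emit:" as a command line: name --argument value ..., lists and objects as JSON in quotes. move_arm: Moves the arm, as the interface text tells. Its arguments: {"type":"object","properties":{"jaw":{"type":"array","items":{"type":"number"}},"dp":{"type":"array","items":{"type":"array","items":{"type":"number"}}},"turn":{"type":"array","items":{"type":"array","items":{"type":"number"}}},"force":{"type":"number"}},"required":["jaw","dp","turn"]}

```bash
mkdir -p pics; ls
cat > h.py <<'E'
import numpy as np, cv2
from rig import observe, cams, ticket
def intr(n):
    c=cams.calibration(n); f=200/np.tan(np.radians(c["vertical_fov"])/2); return c,f
def T_wc(n,st=None):
    c,_=intr(n)
    if "view" in c: return np.linalg.inv(np.array(c["view"]))
    T=np.eye(4); T[:3,:3]=np.array(st["tool_rot"]); T[:3,3]=st["position"]
    return T@np.array(c["tool_from_camera"])
def rays(n,uv):
    c,f=intr(n); uv=np.asarray(uv,float).reshape(-1,2)
    K=np.array([[f,0,c["cx"]],[0,f,c["cy"]],[0,0,1.]])
    return cv2.undistortPoints(uv[:,None],K,np.array([c["k1"],0,0,0.]))[:,0]
def world(n,uv,d,st=None):
    s=rays(n,uv); d=np.asarray(d).reshape(-1)
    P=np.c_[s[:,0]*d,-s[:,1]*d,-d,np.ones(len(d))]
    return (P@T_wc(n,st).T)[:,:3]
def atz(n,uv,z,st=None):
    s=rays(n,uv);T=T_wc(n,st);D=np.c_[s[:,0],-s[:,1],-np.ones(len(s))]@T[:3,:3].T
    return T[:3,3]+D*((z-T[2,3])/D[:,2])[:,None]
def proj(n,P,st=None):
    c,f=intr(n);P=np.asarray(P).reshape(-1,3);Q=(np.c_[P,np.ones(len(P))]@np.linalg.inv(T_wc(n,st)).T)
    x=Q[:,0]/-Q[:,2];y=-Q[:,1]/-Q[:,2];k=1+c["k1"]*(x*x+y*y)
    return np.c_[c["cx"]+f*x*k,c["cy"]+f*y*k]
def cloud(n,mask,dep,st=None):
    v,u=np.nonzero(mask&(dep>0)); return world(n,np.c_[u,v],dep[v,u],st)
E
cat > a.py <<'E'
from h import *
st=observe();print(st)
for n in("scene","top"):
    im,d=cams.get_image(n);cv2.imwrite(f"pics/{n}0.png",im[:,:,::-1]);np.save(n+"d.npy",d);np.save(n+"i.npy",im)
    for q in("jig","tee","block","mat","tray","spanner","angle","rail"):
        try:
            for r in cams.outline_of(n,q)[:3]:
                m=r["mask"];C=cloud(n,m,d);
                (c,s,a)=cv2.minAreaRect(C[:,:2].astype(np.float32))
                print(n,q,round(r["p"],2),(np.array(r["box"])*[640,400,640,400]).round(),np.median(C,0).round(3),np.round(c,3),np.round(s,3),round(a,1),im[m].mean(0).round())
        except Exception as e: print(n,q,e)
E
python3 a.py
```

```text
pics
{'time_s': 0.0, 'q': array([-7.94284034e+01,  2.18424198e+01,  7.43858697e+01, -4.75933558e-04,
        8.38585312e+01, -1.23345710e+01]), 'qvel': array([ 0.0652598 ,  0.08883878,  0.00115814,  0.03822974, -0.00229347,
        0.14341327]), 'joint_efforts': array([ 8.11475402e-04, -4.48459017e+01, -2.31278104e+01, -6.04998309e-05,
        4.79783586e-03,  6.06723546e-06]), 'position': array([ 0.21402289, -0.50632418,  0.23069182]), 'tool_rot': array([[ 9.21143210e-01,  3.89223721e-01, -2.86123167e-04],
       [ 3.89223698e-01, -9.21142062e-01,  1.48807187e-03],
       [ 3.15632785e-04, -1.48209321e-03, -9.99998852e-01]]), 'ft_force': array([-0.28916576, -0.40476884, -0.00314152]), 'wrist_torque': array([ 0.0010732 , -0.00091089,  0.0304747 ]), 'gripper_force': 0.0, 'grip_width': 0.08518490071843422}
scene jig 0.69 [272. 244. 133.  99.] [0.664 0.003 0.045] [ 0.62  -0.076] [0.245 0.58 ] 7.9 [141. 140. 134.]
scene tee 0.85 [391. 232.  23.  24.] [0.352 0.307 0.017] [0.337 0.303] [0.058 0.083] 80.1 [130.  60. 155.]
scene tee 0.81 [352. 209.  25.  32.] [0.335 0.142 0.023] [0.312 0.129
[... 1622 characters left out ...]
 0.491 -0.4  ] [0.16  0.219] 84.9 [41. 39. 38.]
top tray 0.75 [182. 270.  64.  62.] [0.254 0.494 0.003] [0.253 0.495] [0.16  0.185] 24.0 [149.  82. 177.]
top tray 0.64 [216. 198.  58.  53.] [0.509 0.39  0.003] [0.51  0.392] [0.166 0.184] 7.5 [211. 210. 211.]
top spanner 0.76 [355. 222.  28.  47.] [ 0.426 -0.074  0.005] [ 0.44  -0.079] [0.04  0.166] 68.3 [200. 196. 198.]
top spanner 0.25 [453. 210.  54.  65.] [ 0.494 -0.409  0.003] [ 0.491 -0.4  ] [0.166 0.219] 85.1 [40. 39. 38.]
top angle 0.75 [303. 218.  29.  22.] [0.448 0.104 0.004] [0.447 0.103] [0.089 0.05 ] 85.2 [213. 215. 218.]
top rail 0.63 [339. 149. 141.  58.] [ 0.652 -0.011  0.067] [ 0.678 -0.011] [0.185 0.482] 8.8 [141. 140. 140.]
```

Run:
```python
import cv2
a=cv2.imread("pics/scene0.png")[130:330,170:500];b=cv2.imread("pics/top0.png")[90:310,140:490]
cv2.imwrite("pics/s1.png",cv2.resize(a,(792,480),interpolation=cv2.INTER_CUBIC));cv2.imwrite("pics/t1.png",cv2.resize(b,(800,503),interpolation=cv2.INTER_CUBIC))
```

```text
(no output)
```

View pics/s1.png

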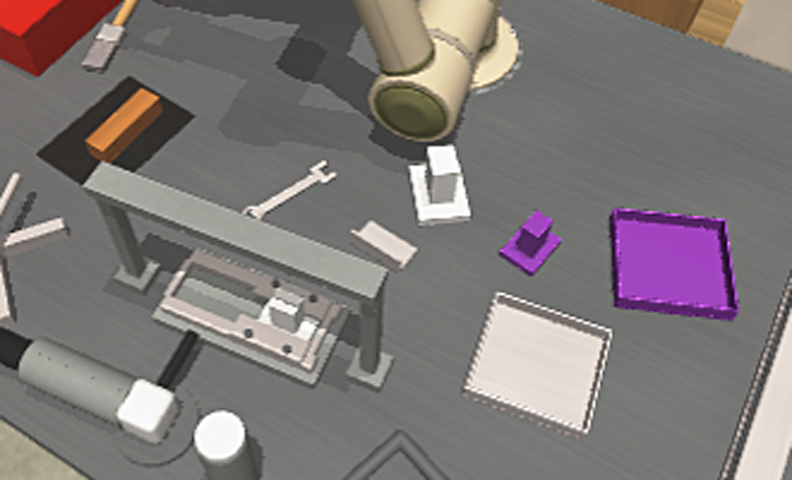

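View pics/t1.png

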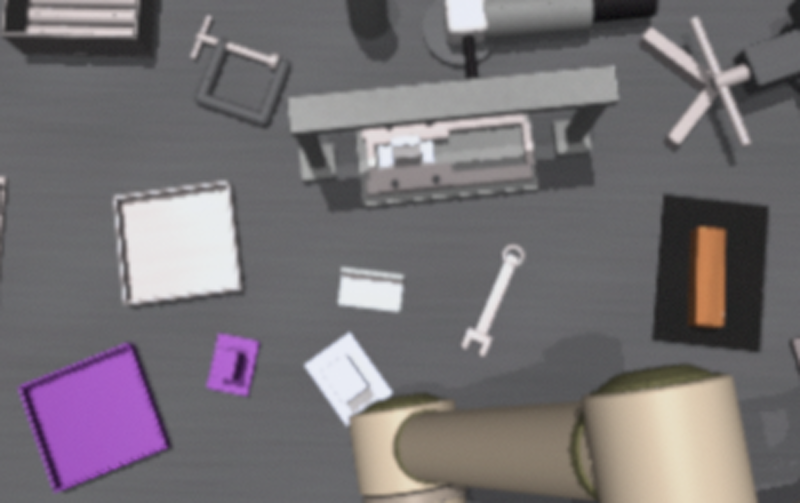

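The tee in the jig sits at about (0.645, 0.056). The mat and block are on the right, and the steel tray is on the left at (0.51, 0.39). The large white tee and the purple items are look-alikes. Next I'll refine the jig, block, tray and mat poses.

```bash
cat > b.py <<'E'
from h import *
for n in("scene","top"):
    d=np.load(n+"d.npy");v,u=np.mgrid[:400,:640]
    cams.get_image(n)
    C=world(n,np.c_[u.ravel(),v.ravel()],d.ravel());C=C[d.ravel()>0]
    def rect(m,t):
        P=C[m];r=cv2.minAreaRect(P[:,:2].astype(np.float32));print(n,t,len(P),np.round(r[0],4),np.round(r[1],3),round(r[2],1),P[:,2].mean().round(4))
    x,y,z=C.T
    rect((z>.255)&(z<.27)&(x>.55)&(x<.8)&(abs(y)<.3),"railtop")
    rect((z>.037)&(z<.05)&(abs(x-.479)<.12)&(abs(y+.39)<.1),"blocktop")
    rect((z>.02)&(z<.035)&(abs(x-.51)<.13)&(abs(y-.39)<.13),"trayrim")
    rect((z>.086)&(z<.1)&(abs(x-.65)<.08)&(abs(y-.05)<.12),"stemtop")
    rect((z>.028)&(z<.05)&(abs(x-.66)<.11)&(abs(y)<.17),"jigtop")
    rect((z>.012)&(z<.05)&(abs(x-.66)<.11)&(abs(y)<.15),"jigall")
    for q in("jig","lips","bay","rail","tee","tray","mat","block"):
        z0={"jig":0,"lips":.045,"bay":.02,"rail":.24,"tee":.02}.get(q,0)
        for r in cams.mark_of(n,q)[:2]: print(n,q,round(r["p"],2),atz(n,np.array(r["location"])*[640,400],z0)[0].round(4))
E
python3 b.py
```

```text
scene railtop 1840 [0.6607 0.0018] [0.048 0.404] 7.5 0.2606
scene blocktop 282 [ 0.4804 -0.3812] [0.043 0.143] 87.2 0.0416
scene trayrim 341 [0.5085 0.3904] [0.163 0.17 ] 9.2 0.0275
scene stemtop 111 [0.6437 0.0607] [0.032 0.041] 7.7 0.0926
scene jigtop 1243 [0.6795 0.0023] [0.161 0.249] 8.0 0.0387
scene jigall 2383 [0.6734 0.0043] [0.174 0.262] 7.3 0.0293
scene jig 0.79 [ 0.6606 -0.0181  0.    ]
scene lips 0.85 [0.6467 0.0494 0.045 ]
scene bay 0.65 [ 0.6581 -0.0572  0.02  ]
scene rail 0.87 [0.6498 0.0063 0.24  ]
scene tee 0.8 [0.3463 0.1449 0.02  ]
scene tee 0.58 [0.3436 0.2993 0.02  ]
scene tray 0.93 [0.5112 0.3913 0.    ]
scene tray 0.82 [0.251  0.4916 0.    ]
scene mat 0.97 [ 0.4913 -0.3981  0.    ]
scene block 0.81 [ 0.4797 -0.393   0.    ]
top railtop 2303 [ 0.6593 -0.0011] [0.047 0.402] 7.5 0.2606
top blocktop 525 [ 0.4796 -0.385 ] [0.042 0.137] 87.9 0.0427
top trayrim 302 [0.5071 0.3857] [0.161 0.169] 9.3 0.0273
top stemtop 119 [0.6412 0.056 ] [0.031 0.04 ] 8.4 0.0926
top jigtop 1182 [ 0.6804 -0.0011] [0.163 0.245] 7.4 0.0386
top jigall 2363 [6.736e-01 6.000e-04] [0.176 0.261] 7.6 0.0288
top jig 0.68 [0.6564 0.001  0.    ]
top lips 0.97 [0.6455 0.0447 0.045 ]
top bay 0.96 [ 0.6585 -0.0614  0.02  ]
top bay 0.24 [ 0.734  -0.0213  0.02  ]
top rail 0.82 [ 0.6618 -0.0112  0.24  ]
top rail 0.49 [0.4221 0.0884 0.24  ]
top tee 0.93 [0.3243 0.1402 0.02  ]
top tee 0.8 [0.3303 0.2974 0.02  ]
top tray 0.82 [0.5023 0.3813 0.    ]
top tray 0.58 [0.263  0.4877 0.    ]
top mat 0.86 [ 0.4854 -0.4041  0.    ]
top block 0.71 [ 0.4788 -0.3774  0.    ]
```

```bash
cat > plan.py <<'E'
# usage: plan.py x y z yaw tilt  (TCP target)
import sys
from h import *
from scipy.spatial.transform import Rotation as R
a=[float(v) for v in sys.argv[1:]]
st=observe();R0=np.array(st["tool_rot"]);p=np.array(st["position"])
def tool(psi,th):
    c,s=np.cos(np.radians(psi)),np.sin(np.radians(psi))
    return np.array([[c,s,0],[s,-c,0],[0,0,-1.]])@R.from_euler("y",th,degrees=True).as_matrix()
R1=tool(a[3],a[4]);rv=R.from_matrix(R0.T@R1).as_rotvec()
d=(np.array(a[:3])-p)*100
print("t",round(st["time_s"],2),"pos",p.round(4),"q",st["q"].round(0))
print("rotvec",rv.round(4),"rows>=",np.linalg.norm(rv)/.12)
print("dp cm in R0:",(R0.T@d).round(2)," in R1:",(R1.T@d).round(2)," rows>=",np.linalg.norm(d)/4.1)
E
python3 plan.py 0.4615 -0.382 0.12 -2.5 20
```

```text
t 1.8 pos [ 0.2141 -0.5066  0.2313] q [-79.  22.  74.  -0.  84. -12.]
rotvec [-0.0774  0.3433  0.4389] rows>= 4.688401207848717
dp cm in R0: [27.64 -1.85 11.13]  in R1: [ 18.91 -13.53  18.73]  rows>= 7.28197055961541
```

Emit:
move_arm --jaw '[8.5,8.5,8.5,8.5,8.5,8.5,8.5,8.5,8.5,8.5,8.5,8.5]' --dp '[[0,0,0],[0,0,0],[0,0,0],[0,0,0],[0,0,0],[2.3,-1.65,2.28],[2.3,-1.65,2.28],[2.3,-1.65,2.28],[2.3,-1.65,2.28],[2.3,-1.65,2.28],[2.3,-1.65,2.28],[2.3,-1.65,2.28]]' --turn '[[-0.0155,0.0687,0.0878],[-0.0155,0.0687,0.0878],[-0.0155,0.0687,0.0878],[-0.0155,0.0687,0.0878],[-0.0155,0.0687,0.0878],[0,0,0],[0,0,0],[0,0,0],[0,0,0],[0,0,0],[0,0,0],[0,0,0]]' --force 110

```text
time_s: 2.8
position: [0.4262, -0.3993, 0.136]
tool_rot: [[0.939, -0.044, 0.342], [-0.041, -0.999, -0.015], [0.342, 0.0, -0.94]]
ft_force: [0.1, -0.5, -0.5]
grip_width: 0.085
gripper_force: 0.0
```

```bash
python3 plan.py 0.4615 -0.382 0.11 -2.5 20;python3 plan.py 0.4615 -0.382 0.012 -2.5 20
python3 - <<'E'
from h import *
st=observe();im,d=cams.get_image("wrist");cv2.imwrite("pics/w1.png",im[:,:,::-1])
for r in cams.outline_of("wrist","block")[:1]:
    C=cloud("wrist",r["mask"],d,st);C=C[(C[:,2]>.038)&(C[:,2]<.05)];q=cv2.minAreaRect(C[:,:2].astype(np.float32));print(r["p"],q,C[:,2].mean())
E
```

```text
t 2.8 pos [ 0.4262 -0.3993  0.136 ] q [-63.  25.  89.  21.  57.  20.]
rotvec [ 0.0005 -0.0005 -0.0001] rows>= 0.005662739902753078
dp cm in R0: [ 2.35 -1.89  3.62]  in R1: [ 2.36 -1.89  3.62]  rows>= 1.1498360212507766
t 2.8 pos [ 0.4262 -0.3993  0.136 ] q [-63.  25.  89.  21.  57.  20.]
rotvec [ 0.0005 -0.0005 -0.0001] rows>= 0.005662739902753078
dp cm in R0: [-1.   -1.89 12.83]  in R1: [-1.   -1.89 12.83]  rows>= 3.1725278518589555
0.75 ((0.47578078508377075, -0.3837618827819824), (0.0400659553706646, 0.13945282995700836), 87.80635833740234) 0.04535088007341739
```

Emit:
move_arm --jaw '[8.5,8.5,8.5,8.5,8.5,8.5,8.5,4,3,3,3,3]' --dp '[[-1.38,-1.79,0],[0,0,3],[0,0,3],[0,0,3],[0,0,2],[0,0,1.7],[0,0,0],[0,0,0],[0,0,0],[0,0,0],[0,0,0],[0,0,0]]' --turn '[[0,0,0],[0,0,0],[0,0,0],[0,0,0],[0,0,0],[0,0,0],[0,0,0],[0,0,0],[0,0,0],[0,0,0],[0,0,0],[0,0,0]]' --force 110

```text
time_s: 3.9
position: [0.4561, -0.3844, 0.014]
tool_rot: [[0.938, -0.044, 0.343], [-0.041, -0.999, -0.017], [0.344, 0.002, -0.939]]
ft_force: [-3.6, -0.2, 6.9]
grip_width: 0.0386
gripper_force: 111.2
```

Emit:
move_arm --jaw '[3,3,3,3,3,3,3]' --dp '[[0.5,0,-1.4],[0.9,0,-2.4],[1,0,-2.7],[1,0,-2.7],[0,0,0],[0,0,0],[0,0,0]]' --turn '[[0,0,0],[0,0,0],[0,0,0],[0,0,0],[0,0,0],[0,0,0],[0,0,0]]' --force 115

```text
time_s: 4.48
position: [0.4561, -0.3833, 0.11]
tool_rot: [[0.939, -0.044, 0.341], [-0.041, -0.999, -0.014], [0.342, -0.001, -0.94]]
ft_force: [0.6, 0.5, -2.0]
grip_width: 0.0384
gripper_force: 115.5
```

```bash
python3 plan.py 0.496 0.092 0.11 7.3 20
```

```text
t 4.48 pos [ 0.4561 -0.3833  0.11  ] q [-59.  28.  89.  21.  53.  23.]
rotvec [ 0.0579  0.0004 -0.161 ] rows>= 1.4261889584358218
dp cm in R0: [  1.79 -47.66   0.68]  in R1: [  9.4  -46.63   3.42]  rows>= 11.632858760708606
```

Emit:
move_arm --jaw '[3,3,3,3,3,3,3,3,3,3,3,3]' --dp '[[0,0,0],[0,0,0],[0,0,0],[0.72,-3.6,0.26],[0.72,-3.6,0.26],[0.72,-3.6,0.26],[0.72,-3.6,0.26],[0.72,-3.6,0.26],[0.72,-3.6,0.26],[0.72,-3.6,0.26],[0.72,-3.6,0.26],[0.72,-3.6,0.26]]' --turn '[[0.0193,0,-0.0537],[0.0193,0,-0.0537],[0.0193,0,-0.0537],[0,0,0],[0,0,0],[0,0,0],[0,0,0],[0,0,0],[0,0,0],[0,0,0],[0,0,0],[0,0,0]]'

```text
time_s: 5.48
position: [0.4827, -0.0517, 0.1092]
tool_rot: [[0.933, 0.127, 0.337], [0.119, -0.992, 0.044], [0.34, -0.001, -0.94]]
ft_force: [0.2, -1.0, -2.3]
grip_width: 0.0389
gripper_force: 116.0
```

Emit:
move_arm --jaw '[3,3,3,3,3,3,3]' --dp '[[0.72,-3.6,0.26],[0.72,-3.6,0.26],[0.72,-3.6,0.26],[0.72,-3.6,0.26],[0,0,0],[0,0,0],[0,0,0]]' --turn '[[0,0,0],[0,0,0],[0,0,0],[0,0,0],[0,0,0],[0,0,0],[0,0,0]]'

```text
time_s: 6.07
position: [0.4952, 0.093, 0.1094]
tool_rot: [[0.933, 0.128, 0.337], [0.12, -0.992, 0.043], [0.34, 0.0, -0.94]]
ft_force: [0.0, -0.3, -1.0]
grip_width: 0.0385
gripper_force: 116.0
```

```bash
python3 plan.py 0.496 0.092 0.060 7.3 20
python3 - <<'E'
from h import *
st=observe()
J=np.array([.6525,-.0007]);c,s=np.cos(np.radians(7.5)),np.sin(np.radians(7.5));A=np.array([[c,s],[-s,c]])
out=[]
for n in("top","scene","wrist"):
    im,d=cams.get_image(n);out.append(im)
    for r in cams.outline_of(n,"block")[:1]:
        C=cloud(n,r["mask"],d,st);print(n,r["p"],np.percentile(C[:,2],[2,50,98]).round(3));z=np.percentile(C[:,2],85);C=C[abs(C[:,2]-z)<.006];q=cv2.minAreaRect(C[:,:2].astype(np.float32));print(q,z,A@(np.array(q[0])-J))
p=cv2.vconcat([cv2.resize(cv2.cvtColor(out[2],cv2.COLOR_RGB2BGR),(480,300)),cv2.resize(out[0][100:220,230:422,::-1],(480,300))])
cv2.imwrite("pics/w2.png",p)
E
```

```text
t 6.07 pos [0.4952 0.093  0.1094] q [ -5.  19. 107.   7.  35.  72.]
rotvec [0.0002 0.002  0.0006] rows>= 0.017236630298221284
dp cm in R0: [-1.62  0.11  4.67]  in R1: [-1.63  0.11  4.67]  rows>= 1.2061596338634801
top 0.71 [0.133 0.138 0.142]
((0.5445446372032166, 0.09949393570423126), (0.0843266099691391, 0.03977607935667038), 8.460492134094238) 0.14031986133220276 [-0.09395386  0.11342777]
scene 0.64 [0.115 0.138 0.143]
((0.5047345161437988, 0.09792615473270416), (0.10482817888259888, 0.039118748158216476), 8.098126411437988) 0.14072217145672627 [-0.13362803  0.11706966]
wrist 0.95 [0.139 0.141 0.142]
((0.524061918258667, 0.09761030226945877), (0.12272132933139801, 0.04014042764902115), 7.718628406524658) 0.14135513748714446 [-0.11450721  0.11423378]
```

View pics/w2.png

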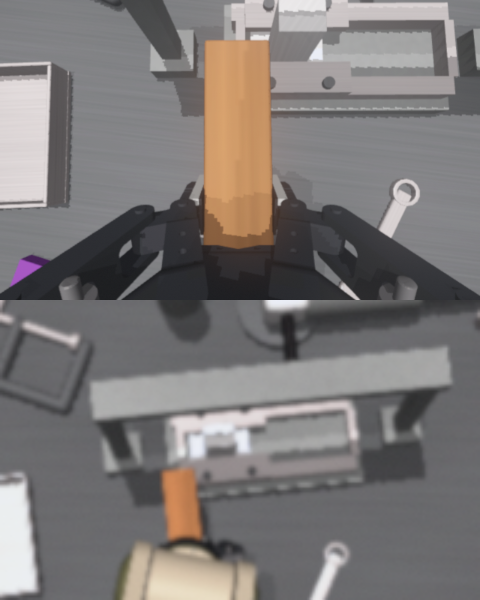

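The block is held straight with its end at jig x of about -53 mm, clear of the stem. I'll lower it and go in beside the stem.

Emit:
move_arm --jaw '[3,3,3,3,3,3,3,3,3,3,3]' --dp '[[-0.8,0,2.3],[-0.82,0.1,2.37],[0,0,0],[2,0,0.73],[2,0,0.73],[2,0,0.73],[2,0,0.73],[0,0,0],[0,0,0],[0,0.8,0],[0,0,0]]' --turn '[[0,0,0],[0,0,0],[0,0,0],[0,0,0],[0,0,0],[0,0,0],[0,0,0],[0,0,0],[0,0,0],[0,0,0],[0,0,0]]'

```text
time_s: 7.28
position: [0.5816, 0.0939, 0.0613]
tool_rot: [[0.932, 0.126, 0.339], [0.119, -0.992, 0.042], [0.342, 0.001, -0.94]]
ft_force: [0.1, 0.1, -2.3]
grip_width: 0.0387
gripper_force: 116.3
```

```bash
cat > look.py <<'E'
from h import *
import sys
st=observe();print(st["time_s"],st["position"].round(4),st["ft_force"].round(1))
J=np.array([.6525,-.0007]);c,s=np.cos(np.radians(7.5)),np.sin(np.radians(7.5));A=np.array([[c,s],[-s,c]])
v,u=np.mgrid[:400,:640]
for n in sys.argv[1:]:
    im,d=cams.get_image(n);cv2.imwrite(f"pics/{n}_{st['time_s']:.1f}.png",im[:,:,::-1])
    C=world(n,np.c_[u.ravel(),v.ravel()],d.ravel(),st);k=im.reshape(-1,3).astype(int)
    Q=np.c_[(C[:,:2]-J)@A.T,C[:,2]]
    grey=(d.ravel()>0)&(k.max(1)-k.min(1)<25)&(abs(Q[:,0])<.04)&(abs(Q[:,1])<.115)
    P=Q[grey&(Q[:,2]>.084)&(Q[:,2]<.1)]
    print(n,"stem",len(P),P.size and [np.percentile(P[:,i],[2,50,98]).round(4) for i in range(3)])
    for r in cams.outline_of(n,"block")[:1]:
        C=cloud(n,r["mask"],d,st);Q=np.c_[(C[:,:2]-J)@A.T,C[:,2]];print(n,"block",round(r["p"],2),[np.percentile(Q[:,i],[2,50,98]).round(4) for i in range(3)])
E
python3 look.py scene wrist
```

```text
7.2833 [0.5816 0.0939 0.0613] [ 0.1  0.1 -2.3]
scene stem 114 [array([-0.0157,  0.0002,  0.0139]), array([0.0425, 0.0634, 0.0815]), array([0.0862, 0.0926, 0.0961])]
scene block 0.7 [array([-0.0414,  0.0026,  0.0356]), array([0.0886, 0.1111, 0.1273]), array([0.0555, 0.0888, 0.0942])]
wrist stem 6852 [array([-0.019 , -0.0053,  0.0099]), array([0.0393, 0.0594, 0.078 ]), array([0.0864, 0.0954, 0.0967])]
wrist block 0.97 [array([-0.0866, -0.0317,  0.029 ]), array([0.085 , 0.1038, 0.1227]), array([0.0911, 0.0925, 0.0938])]
```

Emit:
move_arm --jaw '[3,3,3,3,3,3,3,3,3,3,3,3]' --dp '[[0,0.5,0],[0,0.5,0],[0,0.5,0],[0,0.5,0],[0,0.5,0],[0,0.5,0],[0,0.5,0],[0,0.5,0],[0,0.5,0],[0,0.5,0],[0,0.5,0],[0,0.5,0]]' --turn '[[0,0,0],[0,0,0],[0,0,0],[0,0,0],[0,0,0],[0,0,0],[0,0,0],[0,0,0],[0,0,0],[0,0,0],[0,0,0],[0,0,0]]'

```text
time_s: 8.48
position: [0.5893, 0.0373, 0.0612]
tool_rot: [[0.932, 0.13, 0.339], [0.121, -0.992, 0.046], [0.342, -0.001, -0.94]]
ft_force: [0.2, 15.4, 2.3]
grip_width: 0.0386
gripper_force: 116.9
```

```bash
python3 look.py wrist
```

```text
8.4833 [0.5893 0.0373 0.0612] [ 0.2 15.4  2.3]
wrist stem 6691 [array([-0.0188, -0.0052,  0.0103]), array([-0.0117,  0.008 ,  0.027 ]), array([0.088 , 0.0956, 0.0969])]
wrist block 0.97 [array([-0.0863, -0.0312,  0.0293]), array([0.0281, 0.0467, 0.0657]), array([0.0912, 0.0926, 0.0939])]
```

Emit:
move_arm --jaw '[3,3,3,3,3,3,3,3,3,3,3,3]' --dp '[[0,0.4,0],[0,0.4,0],[0,0.4,0],[0,0.4,0],[0,0.4,0],[0,0.4,0],[0,0.4,0],[0,0.4,0],[0,0.4,0],[0,0.4,0],[0,0.4,0],[0,0.4,0]]' --turn '[[0,0,0],[0,0,0],[0,0,0],[0,0,0],[0,0,0],[0,0,0],[0,0,0],[0,0,0],[0,0,0],[0,0,0],[0,0,0],[0,0,0]]'

```text
time_s: 9.58
position: [0.5959, -0.0124, 0.061]
tool_rot: [[0.932, 0.127, 0.339], [0.12, -0.992, 0.043], [0.342, 0.001, -0.94]]
ft_force: [0.1, 3.2, -0.3]
grip_width: 0.0384
gripper_force: 117.0
```

```bash
python3 look.py wrist
```

```text
9.5833 [ 0.5959 -0.0124  0.061 ] [ 0.1  3.2 -0.3]
wrist stem 6656 [array([-0.0188, -0.0052,  0.0103]), array([-0.062 , -0.0425, -0.0234]), array([0.0879, 0.0953, 0.0966])]
wrist block 0.75 [array([-0.0864, -0.0315,  0.0293]), array([-0.0223, -0.0035,  0.0154]), array([0.0909, 0.0923, 0.0936])]
```

Emit:
move_arm --jaw '[3,3,3,3,3,3,3,3,3,3]' --dp '[[0,0.4,0],[0,0.4,0],[0,0.4,0],[0,0.4,0],[0,0.3,0],[0,0.1,0],[0,0,0],[0,0,0],[0,-0.4,0],[0,-0.4,0]]' --turn '[[0,0,0],[0,0,0],[0,0,0],[0,0,0],[0,0,0],[0,0,0],[0,0,0],[0,0,0],[0,0,0],[0,0,0]]'

```text
time_s: 10.52
position: [0.5974, -0.0238, 0.0611]
tool_rot: [[0.932, 0.127, 0.34], [0.119, -0.992, 0.042], [0.342, 0.001, -0.94]]
ft_force: [1.2, -0.2, -1.7]
grip_width: 0.0384
gripper_force: 116.7
```

```bash
python3 look.py wrist
```

```text
10.5167 [ 0.5974 -0.0238  0.0611] [ 1.2 -0.2 -1.7]
wrist stem 6912 [array([-0.0188, -0.0051,  0.0103]), array([-0.0823, -0.062 , -0.0434]), array([0.0863, 0.0952, 0.0966])]
wrist block 0.76 [array([-0.0863, -0.0311,  0.0294]), array([-0.0337, -0.0149,  0.004 ]), array([0.0909, 0.0923, 0.0936])]
```

Emit:
move_arm --jaw '[3,3,3,3,3,3,3,3,3]' --dp '[[-2,0,-0.73],[-3,0,-1.1],[-3,0,-1.1],[-3,0,-1.1],[-1.2,0,-0.44],[1,0,-2.7],[0.9,0,-2.5],[0,0,0],[0,0,0]]' --turn '[[0,0,0],[0,0,0],[0,0,0],[0,0,0],[0,0,0],[0,0,0],[0,0,0],[0,0,0],[0,0,0]]'

```text
time_s: 11.37
position: [0.4691, -0.0405, 0.1177]
tool_rot: [[0.931, 0.127, 0.342], [0.121, -0.992, 0.041], [0.345, 0.003, -0.939]]
ft_force: [-0.5, 0.3, -2.8]
grip_width: 0.0383
gripper_force: 116.9
```

```bash
python3 plan.py 0.456 -0.384 0.11 -2.5 20
```

```text
t 11.37 pos [ 0.4691 -0.0405  0.1177] q [-25.  15. 111.  17.  38.  45.]
rotvec [-0.0563 -0.0033  0.1619] rows>= 1.4287754740262308
dp cm in R0: [-5.63 33.9  -1.15]  in R1: [-0.09 34.37  0.79]  rows>= 8.385777710824057
```

Emit:
move_arm --jaw '[3,3,3,3,3,3,3,3,3,3,3,3]' --dp '[[0,0,0],[0,0,0],[0,3.8,0.09],[0,3.8,0.09],[0,3.8,0.09],[0,3.8,0.09],[0,3.8,0.09],[0,3.8,0.09],[0,3.8,0.09],[0,3.8,0.09],[0,3.9,0.09],[0,0,0]]' --turn '[[-0.0282,-0.0016,0.081],[-0.0282,-0.0016,0.081],[0,0,0],[0,0,0],[0,0,0],[0,0,0],[0,0,0],[0,0,0],[0,0,0],[0,0,0],[0,0,0],[0,0,0]]'

```text
time_s: 12.37
position: [0.4556, -0.3897, 0.1068]
tool_rot: [[0.939, -0.049, 0.339], [-0.046, -0.999, -0.017], [0.34, 0.001, -0.941]]
ft_force: [-1.5, 0.1, -1.1]
grip_width: 0.0384
gripper_force: 117.1
```

```bash
python3 plan.py 0.456 -0.384 0.015 -2.5 20
```

```text
t 12.37 pos [ 0.4556 -0.3897  0.1068] q [-59.  28.  89.  21.  53.  23.]
rotvec [ 0.0027  0.0026 -0.0045] rows>= 0.04895493754455542
dp cm in R0: [-3.1  -0.58  8.64]  in R1: [-3.12 -0.58  8.63]  rows>= 2.2429697126317985
```

Emit:
move_arm --jaw '[3,3,3,3,3,3,3,3]' --dp '[[-0.9,-0.2,2.6],[-0.9,-0.2,2.6],[-0.7,0,1.8],[-0.4,0,1.1],[-0.2,0,0.5],[0,0,0],[0,0,0],[0,0,0]]' --turn '[[0,0,0],[0,0,0],[0,0,0],[0,0,0],[0,0,0],[0,0,0],[0,0,0],[0,0,0]]'

```text
time_s: 13.03
position: [0.4565, -0.379, 0.017]
tool_rot: [[0.94, -0.044, 0.339], [-0.042, -0.999, -0.014], [0.339, -0.001, -0.941]]
ft_force: [-0.1, -0.1, -1.5]
grip_width: 0.0384
gripper_force: 117.1
```

Emit:
move_arm --jaw '[3,3,6,8.5,8.5,8.5,8.5,8.5,8.5,8.5]' --dp '[[-0.1,0,0.28],[0,0,0],[0,0,0],[0,0,0],[0,0,0],[0,0,0],[0,0,-2],[0,0,-3.5],[0,0,-4],[0,0,-4]]' --turn '[[0,0,0],[0,0,0],[0,0,0],[0,0,0],[0,0,0],[0,0,0],[0,0,0],[0,0,0],[0,0,0],[0,0,0]]'

```text
time_s: 13.87
position: [0.4099, -0.3767, 0.1422]
tool_rot: [[0.94, -0.044, 0.338], [-0.042, -0.999, -0.013], [0.338, -0.002, -0.941]]
ft_force: [0.2, -0.9, 1.1]
grip_width: 0.0849
gripper_force: 0.0
```

```bash
python3 - <<'E'
from h import *
st=observe();im,d=cams.get_image("wrist")
for r in cams.outline_of("wrist","block")[:1]:
    C=cloud("wrist",r["mask"],d,st);print(np.percentile(C[:,2],[2,50,98]));C=C[(C[:,2]>.036)&(C[:,2]<.052)];q=cv2.minAreaRect(C[:,:2].astype(np.float32));print(r["p"],q,C[:,2].mean())
E
python3 look.py top scene; python3 plan.py 0.487 -0.08 0.16 7.5 40
```

```text
[0.04370679 0.04536848 0.04677569]
0.89 ((0.47630757093429565, -0.379565566778183), (0.04005013033747673, 0.1392178237438202), 88.14679718017578) 0.045349512912395716
13.9667 [ 0.4106 -0.3792  0.1468] [-0.5 -0.8 -1.2]
top stem 117 [array([-0.0173, -0.0032,  0.0113]), array([-0.0835, -0.0635, -0.0445]), array([0.0878, 0.0926, 0.0983])]
top block 0.71 [array([-0.2743, -0.2156, -0.1553]), array([-0.3782, -0.35  , -0.3259]), array([0.0054, 0.0421, 0.0478])]
scene stem 105 [array([-0.0144, -0.0002,  0.0145]), array([-0.0787, -0.0581, -0.0403]), array([0.0871, 0.0925, 0.0971])]
scene block 0.64 [array([-0.2896, -0.2176, -0.1499]), array([-0.3953, -0.3422, -0.3231]), array([0.0004, 0.038 , 0.0459])]
t 14.17 pos [ 0.4106 -0.3767  0.14  ] q [-63.  23.  93.  21.  57.  19.]
rotvec [ 0.0849  0.352  -0.1539] rows>= 3.278514224809346
dp cm in R0: [  6.6  -29.98   0.35]  in R1: [ 10.06 -28.42   5.83]  rows>= 7.488620238664275
```

```bash
python3 plan.py 0.586 -0.071 0.16 7.5 40
```

```text
t 14.17 pos [ 0.4106 -0.3767  0.14  ] q [-63.  23.  93.  21.  57.  19.]
rotvec [ 0.0849  0.352  -0.1539] rows>= 3.278514224809346
dp cm in R0: [ 15.87 -31.32   3.69]  in R1: [ 17.66 -28.02  12.22]  rows>= 8.61042402118681
```

Emit:
move_arm --jaw '[8.5,8.5,8.5,8.5,8.5,8.5,8.5,8.5,8.5,8.5,8.5,8.5]' --dp '[[0,0,0],[0,0,0],[0,0,0],[0,0,0],[1.77,-2.8,1.22],[1.77,-2.8,1.22],[1.77,-2.8,1.22],[1.77,-2.8,1.22],[1.77,-2.8,1.22],[1.77,-2.8,1.22],[1.77,-2.8,1.22],[1.77,-2.8,1.22]]' --turn '[[0.0212,0.088,-0.0385],[0.0212,0.088,-0.0385],[0.0212,0.088,-0.0385],[0.0212,0.088,-0.0385],[0,0,0],[0,0,0],[0,0,0],[0,0,0],[0,0,0],[0,0,0],[0,0,0],[0,0,0]]'

```text
time_s: 15.17
position: [0.5516, -0.1307, 0.1556]
tool_rot: [[0.76, 0.13, 0.636], [0.1, -0.991, 0.084], [0.642, -0.0, -0.767]]
ft_force: [0.2, -0.9, -1.0]
grip_width: 0.0849
gripper_force: 0.0
```

Emit:
move_arm --jaw '[8.5,8.5,8.5,8.5,8.5]' --dp '[[1.77,-2.8,1.22],[1.77,-2.8,1.22],[0,0,0],[0,0,0],[0,0,0]]' --turn '[[0,0,0],[0,0,0],[0,0,0],[0,0,0],[0,0,0]]'

```text
time_s: 15.58
position: [0.586, -0.0716, 0.1598]
tool_rot: [[0.76, 0.131, 0.636], [0.101, -0.991, 0.083], [0.642, 0.001, -0.767]]
ft_force: [0.8, -1.5, -0.3]
grip_width: 0.085
gripper_force: 0.0
```

```bash
python3 look.py wrist; python3 plan.py 0.6694 -0.0600 0.0605 7.5 40
```

```text
15.5833 [ 0.586  -0.0716  0.1598] [ 0.8 -1.5 -0.3]
wrist stem 1735 [array([-0.0191, -0.0073,  0.0096]), array([-0.0826, -0.0638, -0.0445]), array([0.0857, 0.0952, 0.0965])]
wrist block 0.36 [array([-0.0638, -0.016 ,  0.0437]), array([-0.198 , -0.0488,  0.1853]), array([0.0152, 0.1146, 0.2527])]
t 15.68 pos [ 0.5859 -0.0727  0.1603] q [-28.  20. 104.  47.  31.  19.]
rotvec [ 0.0021  0.0006 -0.0005] rows>= 0.01880667398026
dp cm in R0: [ 0.07 -0.2  13.07]  in R1: [ 0.06 -0.17 13.07]  rows>= 3.188416975889711
```

Emit:
move_arm --jaw '[8.5,8.5,8.5,8.5,8.5,8.5,8.5,3,3,3,3,3]' --dp '[[0,-0.05,2.5],[0,0,3],[0,0,3],[0,0,2.5],[0,0,1.5],[0,0,0.5],[0,0,0],[0,0,0],[0,0,0],[0,0,0],[0,0,0],[0,0,0]]' --turn '[[0,0,0],[0,0,0],[0,0,0],[0,0,0],[0,0,0],[0,0,0],[0,0,0],[0,0,0],[0,0,0],[0,0,0],[0,0,0],[0,0,0]]' --force 90

```text
time_s: 16.68
position: [0.6693, -0.061, 0.0628]
tool_rot: [[0.758, 0.13, 0.64], [0.101, -0.992, 0.081], [0.645, 0.003, -0.764]]
ft_force: [-5.1, -2.6, 7.5]
grip_width: 0.039
gripper_force: 91.9
```

Emit:
move_arm --jaw '[3,3,3,3,3,3,3,3,3,3,3,3]' --dp '[[0.45,0,-0.55],[0.75,0,-0.9],[0.75,0,-0.9],[0,0,0],[-1.5,0,-1.3],[-2,0,-1.7],[-2,0,-1.7],[-2,0,-1.7],[-1.7,0,-1.3],[1.9,0,-2.3],[1.9,0,-2.3],[0,0,0]]' --turn '[[0,0,0],[0,0,0],[0,0,0],[0,0,0],[0,0,0],[0,0,0],[0,0,0],[0,0,0],[0,0,0],[0,0,0],[0,0,0],[0,0,0]]'

```text
time_s: 17.68
position: [0.5505, -0.0768, 0.1531]
tool_rot: [[0.755, 0.129, 0.642], [0.102, -0.992, 0.08], [0.647, 0.006, -0.762]]
ft_force: [2.5, -1.1, -4.0]
grip_width: 0.0392
gripper_force: 92.7
```

```bash
python3 - <<'E'
from h import *
st=observe();print(st["position"],st["grip_width"],st["ft_force"])
for n in("wrist","scene"):
    im,d=cams.get_image(n);cv2.imwrite(f"pics/l_{n}.png",im[:,:,::-1])
    for r in cams.outline_of(n,"tee")[:3]:
        C=cloud(n,r["mask"],d,st);print(n,round(r["p"],2),[np.percentile(C[:,i],[2,50,98]).round(3) for i in range(3)])
a=cv2.resize(cv2.imread("pics/l_wrist.png"),(480,300));b=cv2.resize(cv2.imread("pics/l_scene.png")[150:300,220:460],(480,300))
cv2.imwrite("pics/l.png",cv2.vconcat([a,b]))
E
python3 plan.py 0.52 0.39 0.145 30 40;python3 plan.py 0.52 0.39 0.145 9 40
```

```text
[ 0.55045156 -0.07682521  0.15307096] 0.03918131800464345 [ 2.45099461 -1.13440073 -4.03026749]
wrist 0.56 [array([0.512, 0.531, 0.555]), array([-0.105, -0.078, -0.055]), array([0.125, 0.185, 0.187])]
scene 0.84 [array([0.301, 0.351, 0.376]), array([0.274, 0.309, 0.335]), array([-0.001,  0.016,  0.076])]
scene 0.71 [array([0.518, 0.553, 0.568]), array([-0.108, -0.068, -0.034]), array([0.115, 0.13 , 0.182])]
scene 0.64 [array([0.291, 0.335, 0.373]), array([0.084, 0.143, 0.189]), array([0.005, 0.021, 0.101])]
t 17.88 pos [ 0.549  -0.0753  0.1475] q [-31.  18. 110.  53.  30.   9.]
rotvec [ 0.2516  0.0007 -0.3001] rows>= 3.2634291571799987
dp cm in R0: [  2.33 -46.51   2.28]  in R1: [ 15.74 -41.75  13.53]  rows>= 11.371379140752921
t 17.88 pos [ 0.549  -0.0753  0.1475] q [-31.  18. 110.  53.  30.   9.]
rotvec [ 0.0161  0.0007 -0.0192] rows>= 0.20918296126616356
dp cm in R0: [  2.33 -46.51   2.28]  in R1: [  3.22 -46.41   3.03]  rows>= 11.371379140752921
```

View pics/l.png

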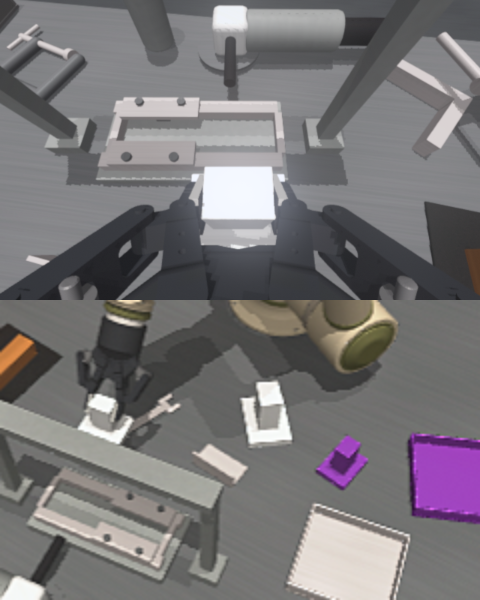

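Emit:
move_arm --jaw '[3,3,3,3,3,3,3,3,3,3,3,3]' --dp '[[0.1,-2,0.1],[0.2,-3.5,0.2],[0.2,-3.5,0.2],[0.2,-3.5,0.2],[0.2,-3.5,0.2],[0.2,-3.5,0.2],[0.2,-3.5,0.2],[0.2,-3.5,0.2],[0.2,-3.5,0.2],[0.2,-3.5,0.2],[0.2,-3.5,0.2],[0.2,-3.5,0.2]]' --turn '[[0,0,0],[0,0,0],[0,0,0],[0,0,0],[0,0,0],[0,0,0],[0,0,0],[0,0,0],[0,0,0],[0,0,0],[0,0,0],[0,0,0]]'

```text
time_s: 18.88
position: [0.5318, 0.2429, 0.1414]
tool_rot: [[0.771, 0.132, 0.623], [0.103, -0.991, 0.082], [0.628, 0.001, -0.778]]
ft_force: [-0.1, 0.2, -4.5]
grip_width: 0.0388
gripper_force: 92.6
```

Emit:
move_arm --jaw '[3,3,3,3,3,3,3]' --dp '[[0.2,-3.5,0.2],[0.1,-2,0.1],[0,0,0],[0,0,0],[0,0,0],[0,0,0],[0,0,0]]' --turn '[[0,0,0],[0,0,0],[0,0,0],[0,0,0],[0,0,0],[0,0,0],[0,0,0]]'

```text
time_s: 19.47
position: [0.5299, 0.2963, 0.143]
tool_rot: [[0.769, 0.131, 0.626], [0.102, -0.991, 0.082], [0.632, 0.001, -0.775]]
ft_force: [0.0, 0.1, -4.4]
grip_width: 0.0389
gripper_force: 92.9
```

```bash
python3 plan.py 0.52 0.39 0.049 8 40
python3 - <<'E'
from h import *
st=observe();im,d=cams.get_image("top")
v,u=np.mgrid[:400,:640];C=world("top",np.c_[u.ravel(),v.ravel()],d.ravel())
im2,d2=cams.get_image("wrist");W=world("wrist",np.c_[u.ravel(),v.ravel()],d2.ravel(),st)
x,y,z=W.T;zt=st["position"][2]+.033
k=(abs(z-zt)<.008)&(abs(x-.505)<.03)&(abs(y-.39)<.03)&(im2.reshape(-1,3).min(1)>150);P=W[k]
A=np.c_[P[:,:2]-P[:,:2].mean(0),np.ones(len(P))];print(len(P),P.mean(0),np.linalg.lstsq(A,P[:,2],rcond=None)[0])
E
```

```text
t 19.47 pos [0.5299 0.2963 0.143 ] q [ 22.  23. 101. -28.  20. 127.]
rotvec [ 0.0059  0.0146 -0.0059] rows>= 0.1403905012435956
dp cm in R0: [-5.74 -9.43  7.44]  in R1: [-5.79 -9.42  7.41]  rows>= 3.2460548173958417
0 [nan nan nan] [0. 0. 0.]<stdin>:7: RuntimeWarning: Mean of empty slice.
  ret = um.true_divide(
```

Emit:
move_arm --jaw '[3,3,3,3,3,3,3,3]' --dp '[[0.05,-1.9,0.05],[0.05,-1.9,0.05],[0.05,-1.9,0.05],[0.05,-1.9,0.05],[0.05,-1.8,0],[0,0,0],[0,0,0],[0,0,0]]' --turn '[[0.0015,0.003,-0.0015],[0.0015,0.003,-0.0015],[0.0015,0.003,-0.0015],[0.0015,0.003,-0.0015],[0,0.003,0],[0,0,0],[0,0,0],[0,0,0]]'

```text
time_s: 20.23
position: [0.5202, 0.3902, 0.1434]
tool_rot: [[0.758, 0.14, 0.637], [0.107, -0.99, 0.09], [0.644, 0.0, -0.765]]
ft_force: [-0.2, 0.7, -4.7]
grip_width: 0.0387
gripper_force: 93.4
```

```bash
python3 plan.py 0.52 0.39 0.051 8 40
python3 - <<'E'
from h import *
st=observe()
v,u=np.mgrid[:400,:640]
im2,d2=cams.get_image("wrist");cv2.imwrite("pics/w5.png",im2[:,:,::-1]);W=world("wrist",np.c_[u.ravel(),v.ravel()],d2.ravel(),st)
p=st["position"];x,y,z=W.T
k=(abs(z-p[2]-.033)<.008)&(abs(x-p[0]+.012)<.02)&(abs(y-p[1])<.025);P=W[k]
A=np.c_[P[:,:2]-P[:,:2].mean(0),np.ones(len(P))];print(len(P),P.mean(0),np.linalg.lstsq(A,P[:,2],rcond=None)[0])
E
```

```text
t 20.23 pos [0.5202 0.3902 0.1434] q [ 33.  27.  93. -36.  27. 142.]
rotvec [-0.0006 -0.0011  0.0008] rows>= 0.012182931263361814
dp cm in R0: [-5.97  0.01  7.05]  in R1: [-5.96  0.01  7.06]  rows>= 2.252990840707627
7969 [0.50669572 0.38909511 0.17588055] [0.00240566 0.00853476 0.17588055]
```

Emit:
move_arm --jaw '[3,3,3,3,3,3,3,3]' --dp '[[-1.2,0,1.4],[-1.6,0,1.9],[-1.6,0,1.9],[-1.1,0,1.3],[-0.5,0,0.55],[0,0,0],[0,0,0],[0,0,0]]' --turn '[[0,0,0],[0,0,0],[0,0,0],[0,0,0],[0,0,0],[0,0,0],[0,0,0],[0,0,0]]'

```text
time_s: 20.95
position: [0.5227, 0.3916, 0.0559]
tool_rot: [[0.76, 0.14, 0.634], [0.106, -0.99, 0.092], [0.641, -0.003, -0.768]]
ft_force: [-1.6, 0.3, -4.5]
grip_width: 0.0391
gripper_force: 93.3
```

Emit:
move_arm --jaw '[3,3,3,3]' --dp '[[-0.1,0,0.12],[-0.08,0,0.1],[0,0,0],[0,0,0]]' --turn '[[0,0,0],[0,0,0],[0,0,0],[0,0,0]]'

```text
time_s: 21.28
position: [0.5227, 0.3917, 0.0526]
tool_rot: [[0.762, 0.142, 0.631], [0.109, -0.99, 0.091], [0.638, -0.0, -0.77]]
ft_force: [-0.2, 0.0, -5.3]
grip_width: 0.0387
gripper_force: 93.3
```

Still hanging freely, so I'll lower it in small steps.

Emit:
move_arm --jaw '[3,3,3,3,3]' --dp '[[-0.13,0,0.15],[-0.13,0,0.15],[0,0,0],[0,0,0],[0,0,0]]' --turn '[[0,0,0],[0,0,0],[0,0,0],[0,0,0],[0,0,0]]'

```text
time_s: 21.7
position: [0.5234, 0.3919, 0.0495]
tool_rot: [[0.764, 0.143, 0.629], [0.111, -0.99, 0.091], [0.636, 0.0, -0.772]]
ft_force: [0.1, 0.6, -4.7]
grip_width: 0.0389
gripper_force: 93.3
```

Emit:
move_arm --jaw '[3,3,3,3,3]' --dp '[[-0.13,0,0.15],[-0.06,0,0.07],[0,0,0],[0,0,0],[0,0,0]]' --turn '[[0,0,0],[0,0,0],[0,0,0],[0,0,0],[0,0,0]]'

```text
time_s: 22.12
position: [0.524, 0.3921, 0.0475]
tool_rot: [[0.765, 0.144, 0.628], [0.111, -0.99, 0.091], [0.634, 0.0, -0.773]]
ft_force: [0.1, 0.3, -5.9]
grip_width: 0.0389
gripper_force: 93.3
```

Emit:
move_arm --jaw '[3,3,3,3,3]' --dp '[[-0.08,0,0.1],[-0.06,0,0.07],[0,0,0],[0,0,0],[0,0,0]]' --turn '[[0,0.005,0],[0,0.005,0],[0,0,0],[0,0,0],[0,0,0]]'

```text
time_s: 22.53
position: [0.5262, 0.3927, 0.0483]
tool_rot: [[0.763, 0.145, 0.63], [0.112, -0.989, 0.092], [0.637, 0.0, -0.771]]
ft_force: [-0.2, -0.5, -5.2]
grip_width: 0.039
gripper_force: 93.3
```

```bash
python3 plan.py 0.521 0.39 0.0465 8 40; python3 -c "
from rig import observe;s=observe();print(s['q'],s['wrist_torque'],s['joint_efforts'])"
```

```text
t 22.53 pos [0.5262 0.3927 0.0483] q [ 32.  36.  97. -58.  18. 165.]
rotvec [-0.0036  0.0076  0.0049] rows>= 0.08129802315698335
dp cm in R0: [-0.54  0.19 -0.22]  in R1: [-0.54  0.2  -0.22]  rows>= 0.15031463160871752
[ 32.29170569  36.48685269  96.67947018 -57.61276232  17.84277885
 165.20730241] [-0.11974407  0.77147941 -0.00827293] [-2.06462864e-02 -5.22188973e+01 -1.59914768e+01 -7.63976499e-01
 -6.57778122e-01  4.42701130e-04]
```

Emit:
move_arm --jaw '[3,3,3,3,3]' --dp '[[0.6,0,-0.8],[1.3,0,-1.5],[0.6,0,-0.8],[0,0,0],[0,0,0]]' --turn '[[0,0,0],[0,0,0],[0,0,0],[0,0,0],[0,0,0]]'

```text
time_s: 22.95
position: [0.5257, 0.3926, 0.0883]
tool_rot: [[0.762, 0.145, 0.631], [0.112, -0.989, 0.092], [0.637, 0.0, -0.771]]
ft_force: [-0.0, 0.2, -5.2]
grip_width: 0.0383
gripper_force: 93.5
```

```bash
python3 plan.py 0.5184 0.394 0.078 30 40
```

```text
t 22.95 pos [0.5257 0.3926 0.0883] q [ 32.  33.  95. -46.  21. 152.]
rotvec [ 0.2421  0.007  -0.2904] rows>= 3.151531527256733
dp cm in R0: [-1.19 -0.24  0.35]  in R1: [-1.09 -0.48  0.43]  rows>= 0.30885221061418405
```

Emit:
move_arm --jaw '[3,3,3,3,3,3,3,3]' --dp '[[0,0,0],[0,0,0],[0,0,0],[0,0,0],[-0.5,-0.2,0.2],[-0.5,-0.2,0.2],[0,0,0],[0,0,0]]' --turn '[[0.06,0.002,-0.072],[0.06,0.002,-0.072],[0.06,0.002,-0.072],[0.06,0.002,-0.072],[0,0,0],[0,0,0],[0,0,0],[0,0,0]]'

```text
time_s: 23.62
position: [0.5167, 0.3947, 0.0753]
tool_rot: [[0.72, 0.38, 0.581], [0.294, -0.925, 0.241], [0.629, -0.003, -0.777]]
ft_force: [-0.1, -0.5, -5.2]
grip_width: 0.0388
gripper_force: 93.5
```

```bash
python3 plan.py 0.5184 0.394 0.049 30 40
```

```text
t 23.62 pos [0.5167 0.3947 0.0753] q [ 28.  32.  99. -21.  10. 115.]
rotvec [ 0.0825  0.0178 -0.1051] rows>= 1.1233493351661814
dp cm in R0: [-1.55  0.14  2.13]  in R1: [-1.6   0.15  2.09]  rows>= 0.6439379849373885
```

Emit:
move_arm --jaw '[3,3,3,3]' --dp '[[0.5,0,-0.6],[0.5,0,-0.6],[0,0,0],[0,0,0]]' --turn '[[0,0,0],[0,0,0],[0,0,0],[0,0,0]]'

```text
time_s: 23.95
position: [0.5175, 0.395, 0.0923]
tool_rot: [[0.718, 0.38, 0.583], [0.293, -0.925, 0.243], [0.631, -0.004, -0.776]]
ft_force: [-0.1, -1.4, -3.4]
grip_width: 0.0389
gripper_force: 93.5
```

```bash
python3 plan.py 0.5197 0.3907 0.085 13 40
```

```text
t 23.95 pos [0.5175 0.395  0.0923] q [ 28.  31.  98. -17.  13. 112.]
rotvec [-0.1066  0.0153  0.1233] rows>= 1.3641254628512316
dp cm in R0: [-0.43  0.49  0.59]  in R1: [-0.38  0.47  0.64]  rows>= 0.2145752786625988
```

Emit:
move_arm --jaw '[3,3,3,3,3,3,3]' --dp '[[0,0,0],[0,0,0],[0,0,0],[-0.4,0.5,0.6],[0,0,0],[0,0,0],[0,0,0]]' --turn '[[-0.0355,0.005,0.041],[-0.0355,0.005,0.041],[-0.0355,0.005,0.041],[0,0,0],[0,0,0],[0,0,0],[0,0,0]]'

```text
time_s: 24.53
position: [0.5191, 0.3903, 0.0846]
tool_rot: [[0.746, 0.245, 0.62], [0.188, -0.97, 0.157], [0.639, -0.0, -0.769]]
ft_force: [0.6, 0.6, -4.2]
grip_width: 0.0389
gripper_force: 93.3
```

```bash
python3 plan.py 0.5197 0.3907 0.049 13 40
```

```text
t 24.53 pos [0.5191 0.3903 0.0846] q [ 31.  32.  98. -42.  16. 144.]
rotvec [-0.0133  0.0048  0.0156] rows>= 0.1757499269924883
dp cm in R0: [-2.22 -0.02  2.78]  in R1: [-2.23 -0.02  2.77]  rows>= 0.8672706859297378
```

Emit:
move_arm --jaw '[3,3,3,3,3,3,3,3,3,3,3,3]' --dp '[[1.4,0,-1.7],[1.4,0,-1.7],[1.4,0,-1.7],[0,0,0],[0,0,0],[0,0,0],[0,0,0],[0,0,0],[0,0,0],[0,0,0],[0,0,0],[0,0,0]]' --turn '[[0,0,0],[0,0,0],[0,0,0],[0.058,0,-0.07],[0.058,0,-0.07],[0.058,0,-0.07],[0.058,0,-0.07],[0.058,0,-0.07],[0.058,0,-0.07],[0.058,0,-0.07],[0.058,0,-0.07],[0.058,0,-0.07]]'

```text
time_s: 25.53
position: [0.5164, 0.3896, 0.148]
tool_rot: [[0.523, 0.744, 0.415], [0.578, -0.668, 0.469], [0.626, -0.006, -0.779]]
ft_force: [-0.0, -0.1, -6.4]
grip_width: 0.0391
gripper_force: 93.4
```

```bash
python3 plan.py 0.514 0.3984 0.14 60 40
```

```text
t 25.53 pos [0.5164 0.3896 0.148 ] q [19. 25. 96. 38. 30. 33.]
rotvec [ 0.1278  0.0205 -0.1644] rows>= 1.7439410481574575
dp cm in R0: [-0.12 -0.76  0.94]  in R1: [-0.02 -0.65  1.03]  rows>= 0.2968171996177578
```

```bash
python3 plan.py 0.516 0.397 0.052 49 40
```

```text
t 25.53 pos [0.5164 0.3896 0.148 ] q [19. 25. 96. 38. 30. 33.]
rotvec [ 0.006   0.0212 -0.0161] rows>= 0.2268776140261275
dp cm in R0: [-5.6  -0.47  7.82]  in R1: [-5.76 -0.51  7.7 ]  rows>= 2.3491895617643572
```

Emit:
move_arm --jaw '[3,3,3,3,3,3,3,3,3,3,3]' --dp '[[0,0,0],[0,0,0],[-0.76,-0.5,1],[-1.2,0,1.6],[-1.2,0,1.6],[-1.2,0,1.6],[-1,0,1.3],[-0.4,0,0.6],[0,0,0],[0,0,0],[0,0,0]]' --turn '[[0.006,0.021,-0.016],[0,0,0],[0,0,0],[0,0,0],[0,0,0],[0,0,0],[0,0,0],[0,0,0],[0,0,0],[0,0,0],[0,0,0]]'

```text
time_s: 26.45
position: [0.5166, 0.3968, 0.0525]
tool_rot: [[0.506, 0.751, 0.424], [0.576, -0.66, 0.483], [0.642, 0.0, -0.766]]
ft_force: [1.3, 0.9, -4.7]
grip_width: 0.039
gripper_force: 93.4
```

```bash
python3 plan.py 0.516 0.397 0.0475 49 40
python3 - <<'E'
from h import *
st=observe()
v,u=np.mgrid[:400,:640]
im2,d2=cams.get_image("wrist");cv2.imwrite("pics/w6.png",im2[:,:,::-1]);W=world("wrist",np.c_[u.ravel(),v.ravel()],d2.ravel(),st)
p=st["position"];x,y,z=W.T
k=(abs(z-p[2]-.033)<.008)&(np.hypot(x-p[0]+.008,y-p[1]+.009)<.018);P=W[k]
A=np.c_[P[:,:2]-P[:,:2].mean(0),np.ones(len(P))];print(len(P),P.mean(0),np.linalg.lstsq(A,P[:,2],rcond=None)[0])
E
```

```text
t 26.45 pos [0.5166 0.3968 0.0525] q [ 20.  35. 101.  67.  20.   2.]
rotvec [ 0.0034  0.0006 -0.0038] rows>= 0.04263670650727988
dp cm in R0: [-0.34 -0.06  0.36]  in R1: [-0.34 -0.06  0.36]  rows>= 0.12267445408374242
5405 [0.50825828 0.38744988 0.08495539] [0.00589753 0.01105486 0.08495539]
```

View pics/w6.png

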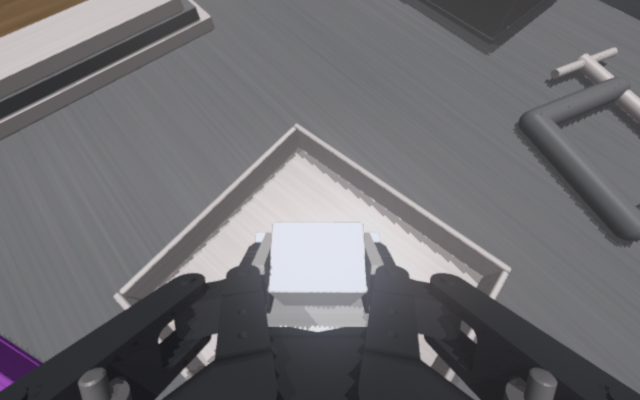

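The stop sits over the middle of the tray, level to about 0.01 rad, with its underside about 5 mm above the floor. Now for the final lowering.

Emit:
move_arm --jaw '[3,3,3,3,3,3]' --dp '[[-0.13,0,0.15],[-0.13,0,0.15],[-0.06,0,0.08],[0,0,0],[0,0,0],[0,0,0]]' --turn '[[0,0,0],[0,0,0],[0,0,0],[0,0,0],[0,0,0],[0,0,0]]'

```text
time_s: 27.0
position: [0.5164, 0.3967, 0.047]
tool_rot: [[0.506, 0.751, 0.423], [0.576, -0.66, 0.483], [0.642, -0.0, -0.767]]
ft_force: [-2.4, -0.9, 0.9]
grip_width: 0.0388
gripper_force: 93.6
```

Emit:
move_arm --jaw '[4.5,6,8.5,8.5,8.5,8.5,8.5,8.5,8.5,8.5]' --dp '[[0,0,0],[0,0,0],[0,0,0],[0,0,0],[0,0,0],[0,0,-1.5],[0,0,-3],[0,0,-3],[0,0,-3],[0,0,-3]]' --turn '[[0,0,0],[0,0,0],[0,0,0],[0,0,0],[0,0,0],[0,0,0],[0,0,0],[0,0,0],[0,0,0],[0,0,0]]'

```text
time_s: 27.83
position: [0.4584, 0.3307, 0.1509]
tool_rot: [[0.507, 0.751, 0.423], [0.576, -0.66, 0.482], [0.641, -0.001, -0.768]]
ft_force: [1.1, 0.3, 0.2]
grip_width: 0.0852
gripper_force: 0.0
```

Emit:
move_arm --jaw '[8.5,8.5,8.5]' --dp '[[0,0,0],[0,0,0],[0,0,0]]' --turn '[[0,0,0],[0,0,0],[0,0,0]]'

```text
time_s: 28.08
position: [0.4594, 0.3316, 0.1499]
tool_rot: [[0.507, 0.751, 0.423], [0.576, -0.66, 0.482], [0.642, -0.001, -0.767]]
ft_force: [-0.6, -0.2, 0.3]
grip_width: 0.0849
gripper_force: 0.0
```

Run:
```python
from h import *
im,d=cams.get_image("scene");a=im[130:330,170:500,::-1]
cv2.imwrite("pics/end.png",cv2.resize(a,(792,480),interpolation=cv2.INTER_CUBIC))
```

```text
(no output)
```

View pics/end.png

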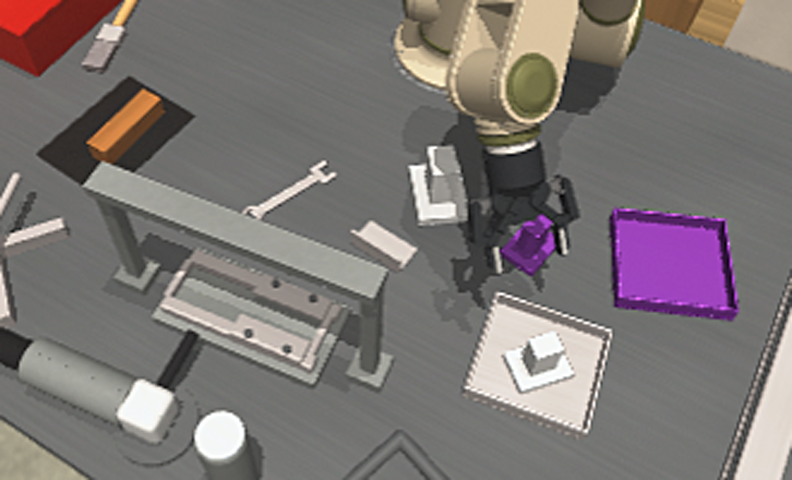

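The stop stands upright in the tray at about (540, 355). The block lies flat on the mat, and the spanner and angle iron are where they started. The arm is clear, so I'm handing in.

```bash
python3 -c "
from rig import ticket;print(ticket.close_job())"
```

```text
the job is handed in; nothing more can be done
None
```

The job is handed in at about 28 s of the 69 s allowed: the last picture shows the stop upright in the steel tray, the block flat on the mat, and the spanner and angle iron where they were; no verdict came back.

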